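# Prop up the drawing and check a headlamp reflector under the hand lens

### The arm

A 6-joint arm with a two-finger parallel gripper is mounted at the origin on the work surface. World frame = base frame: x ahead of the robot, y to its left, z up, the work surface at z = 0. Lengths are in m, angles in rad, forces in N, time in s.
With the tool pointing down it reaches from about 0.275 to 0.85 m from the base axis. Payload 19 kg.
Tool frame: the origin (TCP) lies at the very end of the fingers, on their centre line; the grasp point (between the pads) lies env.grip_depth behind it (env.grip_depth is the distance from the TCP to the grasp point, in m); z points along the fingers, y is the line along which they close (so a half turn about z gives the same grasp; the last joint's range is limited). The gripper opens to 85 mm and grips with 20 to 120 N. Pads are 22 mm wide; open, the fingers measure 114 mm over their backs; the gripper's body (76 mm by 85 mm) begins 54 mm behind the grasp point. The pads swing forward as they close: fully open they stand 13 mm farther back than shut.
Start: joints at [1.061, 0.15, 1.437, -0, 1.554, -0.134], TCP at [0.211, 0.535, 0.231] pointing down, gripper open.
Joint ranges: [-2.8, 2.8], [-0.68, 2.1], [0.12, 2.68], [-1.39, 4.53], [0.16, 2.79], [-2.81, 2.81]. Speed limits (rad/s): [1.89, 1.89, 2.22, 3.01, 3.01, 3.01].

### API

Orientations are given as [roll, pitch, yaw] about the fixed x, y, z axes, in that order (R = Rz(yaw) Ry(pitch) Rx(roll)).
In Python, from bench import env gives the robot as it stands. The module is installed in compiled form; this text tells all that it offers.
- The arm moves only by the tool move_arm, never from a script. Its argument "steps" is a list of rows, each a list of 6 numbers: the shift along the tool's x, y, z in mm, then the turn, a rotation vector about the tool's x, y, z in units of 6 degrees (1.0 is 6 degrees). A call has exactly 8 rows; each row is the pose to reach, as a shift and turn from the pose commanded when the call began, along the tool's axes at that moment; what a row does not reach only later rows make up. A row lasts 1/8 s, in which the tool goes at most 62.5 mm and 10.7 degrees, less where a joint would pass 70% of its speed; a pose out of reach is approached as far as the arm can. A call with a gripper value outside its range is refused whole. "gripper" is the opening, from 0 (shut) to 1 (fully open), set as the call begins (left out, the last holds). The fingers move at their own pace and stop on an object; "force" is the grip in N (left out, the last holds). Time passes only in rows, so rows that repeat a pose let the fingers close, or fill a call up. It gives the time, the measured TCP pose, the force, the opening and the grip force at its end, in the units of the state.
- env.state(): the state, without advancing time (a new reading comes with each control period).
- env.grab_frame(name): name is "scene" or "top"; returns a dict with "color" (480x640x3 uint8, blue, green, red), "mtx" (3x3 intrinsics, pixels), "extrinsics" (4x4, takes a point from world to camera coordinates). Camera axes: x right, y up, looking along -z (the intrinsics and any distortion apply to the point x, -y, -z); pixel columns grow to the right and rows downward; lengths in m; the calibration is good to about 2 mm. A picture is of the moment at which its call begins. There is no depth.
- env.job_done(): hands the job in; it is judged then, once.
The state is a dict: "time_s": time; "joint_pos": joint angles; "joint_vel": joint speeds; "joint_efforts": joint torques, N m; "ee_pos": TCP position; "orientation": TCP orientation; "force": force on the tool from outside, world axes, zero at the start; "ft_torque": the same for the moment, N m; "finger_gap": opening from 0.0 (shut) to 1.0 (fully open); "finger_force": force on a finger pad.
Only numpy, scipy, OpenCV 4.12 (cv2) and the standard library are available. Lean on these libraries where they do the work, as an engineer would, in place of code of your own. Each camera call takes 0.05 s, during which the arm holds its last target. There are 200 camera calls.

### The job

Take the tablet out of its charging dock and lean it back against the middle of the wooden drawer's plain side, screen facing the robot, so that it stands by itself at a reading angle. Then pick the hand lens up by its handle and hold it level and centred over the bulb collar on top of the reflector, the lens at the height to which the height gauge's blade is set; finish there, still holding the lens steady in the gripper. Touch neither the reflector nor the gauge, and leave the other parts on the table where they are.

Things in the scene. Friction and masses are not known exactly. Their poses are not given: they have to be found in the camera images.
- tablet: rugged black tablet, 12 thick (x) x 210 wide (y) x 140 tall (z), 0.3 to 0.6 kg; origin at the middle of its lower edge face, z up the tablet, +x out of its back (pale screen looks to -x). Starts upright in the dock, screen towards the robot, lower edge 12 above the table; its top edge is free to pinch across the thickness; lift 30 straight up to clear the slot
- tablet_top (a point): middle of the tablet's upper edge (mid-thickness), 140 above its origin along its z
- tablet_foot (a point): middle of the tablet's lower edge face (mid-thickness), same as its origin
- dock: black charging dock fixed to the table, 110 (x) x 150 (y); slot 15 wide along y, floor 12 above the table, front lip (-x) 34 high, back rest (+x) 72 high; origin at the centre of the underside below the slot. Dock and reflector may stand on either side of the table
- drawer: open wooden stock drawer standing on the table, heavy, does not move, 200 (x) x 260 (y) x 80 high, walls 12; origin at the centre of the underside. Its plain side (-x, 100 from the origin) faces the robot; its front with the black bar handle looks away (+x)
- drawer_rim (a point): middle of the top outer edge of the drawer's plain side, 100 to -x of its origin, 80 above the table
- loupe: hand lens lying flat on the table, 0.08 to 0.15 kg: glass in an aluminium rim of 72 outer diameter and 14 thick, straight black handle along -x, 18 wide (y) and 16 thick (z), from 46 to 151 from the lens centre. Origin on the underside below the lens centre, z up when level; its underside lies flat on the table from rim to handle
- lens (a point): centre of the lens, mid-thickness of the rim, 7 above the loupe's origin
- loupe_grip (a point): a good grip point on the handle near the balance, 80 from the lens centre along -x, 8 above the underside
- reflector: chromed headlamp reflector lying mouth down: dome of 132 diameter, 62 high with a round collar of 36 diameter on top; loose, 0.22 kg; origin on the table under its centre. The other, plain reflector has no collar
- collar (a point): centre of the top of the reflector's bulb collar, 62 above the table
- gauge: height gauge on the table beyond the reflector (+x side, 115 from its centre, heavy, does not move): base 70 (x) x 56 (y) x 30, column 217 high centred 18 to +x of the origin, carriage with a steel blade reaching to -x towards the reflector; origin at the centre of the underside
- blade_tip (a point): tip of the gauge's blade (blade 9 wide, 5 thick), mid-thickness, 57 to -x of the gauge's origin and so some 58 beside the collar's centre; its height, 105 to 165 above the table, is the height for the lens; axes as the gauge, z up
- gauge_blade (a joint): height setting of the blade: its tip is 0.095 m plus this value above the table; stiff, must not be changed
- lamp_rim: bystander: black headlamp rim ring, 150 outer diameter, 16 high; origin at its base
- plain_reflector: bystander: chromed reflector without a collar, 132 diameter, 53 high; origin at its base
- tail_lamp: bystander: round tail lamp, 80 diameter, 49 high; origin at its base
- bulb: bystander: small bulb standing on its base, 34 diameter, 41 high; origin at its base
- screwdriver: bystander: screwdriver lying along its x; origin at its underside
There are look-alikes about, which are no part of the job. What is shaped like the tablet but purple is not meant. Of the things that look like the loupe, the larger one is meant.

How it is judged:
By the outcome, as a careful person would: the job done as asked, in the order asked, and still so for the second after the job is handed in, while the arm keeps its last pose, push and grip.
It also fails if it takes over 59 s, if anything falls off the work surface, if the arm or the gripper's body presses on something with over 40 N, if the wrist force passes 120 N, or if a joint passes its speed limit or range.

## Working session

There is one attempt and no reset: what is moved stays moved. The work goes in short steps, Python scripts to look and compute and a tool call to move; the robot and the scene stay as the last step left them, time stands still between calls to the robot, and variables do not carry over. Pictures are saved under pics/ and viewed, at most 12 in all, crops included, and the job is handed in when it is done.

Besides the shell and the picture viewer there is one more tool, called as a command line: name --pt "numbers of a row" for each row, then --argument value for the rest. move_arm: Moves the arm, as the interface text tells. Its arguments: {"type":"object","properties":{"steps":{"type":"array","items":{"type":"array","items":{"type":"number"}}},"gripper":{"type":"number"},"force":{"type":"number"}},"required":["steps"]}

```bash
mkdir -p pics
cat > h.py <<'E'
import numpy as np, cv2
from bench import env
from scipy.spatial.transform import Rotation as R
def grab(n,f=None):
    d=env.grab_frame(n)
    if f: cv2.imwrite('pics/'+f,d['color'])
    return d
def proj(d,P):
    P=np.atleast_2d(P); E=np.array(d['extrinsics']); c=P@E[:3,:3].T+E[:3,3]
    c=c*[1,-1,-1]; q=c@np.array(d['mtx']).T; return q[:,:2]/q[:,2:]
def unproj(d,uv,z):
    "pixel to world on plane z"
    E=np.array(d['extrinsics']); r=np.linalg.inv(d['mtx'])@[uv[0],uv[1],1.]; r=E[:3,:3].T@(r*[1,-1,-1])
    o=-E[:3,:3].T@E[:3,3]; return o+r*(z-o[2])/r[2]
E
python3 - <<'E'
from h import *
for n in('scene','top'):
    d=grab(n,n+'0.png'); np.savez(n+'0.npz',**{k:np.array(v) for k,v in d.items() if k in('color','mtx','extrinsics')}); print([k for k in d],d['mtx'],d['extrinsics'])
print(env.grip_depth,env.state())
E
```

```text
['color', 'mtx', 'extrinsics'] [[436.46726438   0.         314.46377883]
 [  0.         436.46726438 233.98458161]
 [  0.           0.           1.        ]] [[ 0.76622723  0.64252585  0.00750793 -0.41292667]
 [-0.3494753   0.4068956   0.84398044  0.09445173]
 [ 0.53922431 -0.64930463  0.5363214  -1.43857602]
 [ 0.          0.          0.          1.        ]]
['color', 'mtx', 'extrinsics'] [[441.10878579   0.         314.10957124]
 [  0.         441.10878579 234.80924199]
 [  0.           0.           1.        ]] [[ 0.01746365 -0.99964683  0.02003087 -0.02738349]
 [ 0.99678751  0.01897288  0.07781194 -0.53994342]
 [-0.0781645   0.01860764  0.99676681 -1.28894564]
 [ 0.          0.          0.          1.        ]]
0.0187 {'time_s': 0.1, 'joint_pos': array([ 1.06100306e+00,  1.50872936e-01,  1.43790004e+00, -2.00547170e-05,
        1.55383369e+00, -1.34004539e-01]), 'joint_vel': array([-0.00024455, -0.00086204, -0.00123886, -0.00037401,  0.0001416 ,
        0.00037882]), 'joint_efforts': array([ 6.35969656e-03, -7.14380407e+01, -5.71792924e+01,  6.76324976e-05,
        7.15614238e-03,  6.18704098e-05]), 'ee_pos': array([0.21094958, 0.53467543, 0.23080508]), 'orientation': array([-3.14058505e+00, -1.15604928e-04,  2.76580421e+00]), 'force': array([-0.5062238 , -0.04351405,  0.5465476 ]), 'ft_torque': array([ 0.01273605, -0.02553999, -0.03157995]), 'finger_force': 0.0, 'finger_gap': 1.0045282571888658}
```

View pics/scene0.png

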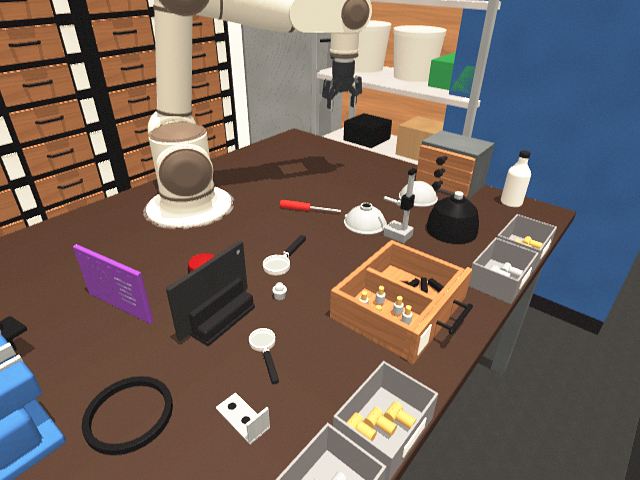

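View pics/top0.png

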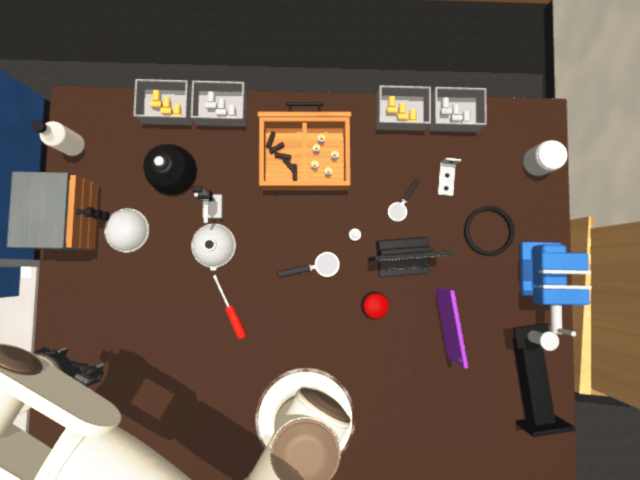

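The scene shows the black tablet in its dock (scene 208,290), the drawer (400,300), the collared reflector (365,217) and the gauge (403,215). Loupe-like objects are A, top (327,264) with its handle to (278,272), and B, top (397,211) with its handle to (418,182). A looks larger. Tablet-like objects are the black one, top (410,258), and the purple one, top (452,328); black is meant. I'll confirm both in an enlarged crop.

Run:
```python
import cv2
t=cv2.imread('pics/top0.png');s=cv2.imread('pics/scene0.png')
c=cv2.resize(t[195:295,260:460],None,fx=4,fy=4,interpolation=cv2.INTER_CUBIC)  # origin 260,195
cv2.imwrite('pics/c1.png',c)
a=cv2.resize(t[180:280,180:250],None,fx=6,fy=6,interpolation=cv2.INTER_CUBIC) # 420x600
b=cv2.resize(s[160:250,340:402+1],None,fx=6,fy=6,interpolation=cv2.INTER_CUBIC)
b=cv2.resize(s[160:260,340:403],None,fx=6,fy=6,interpolation=cv2.INTER_CUBIC)
b=cv2.resize(s[160:260,358:421],None,fx=6,fy=6,interpolation=cv2.INTER_CUBIC) # origin 358,160
cv2.imwrite('pics/c2.png',cv2.hconcat([a,b]))
```

```text
(no output)
```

View pics/c1.png

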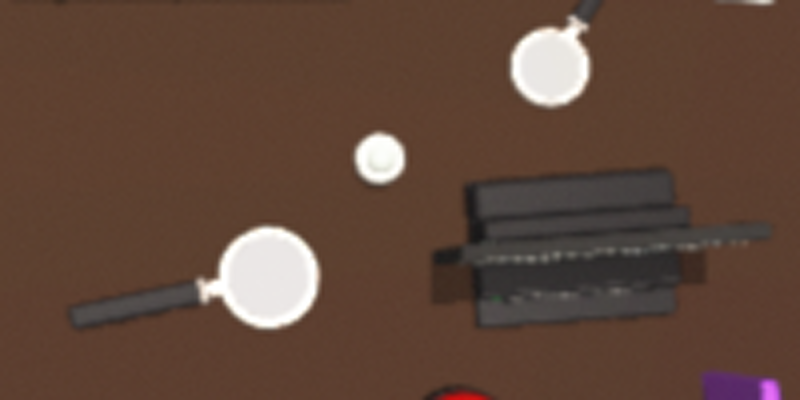

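View pics/c2.png

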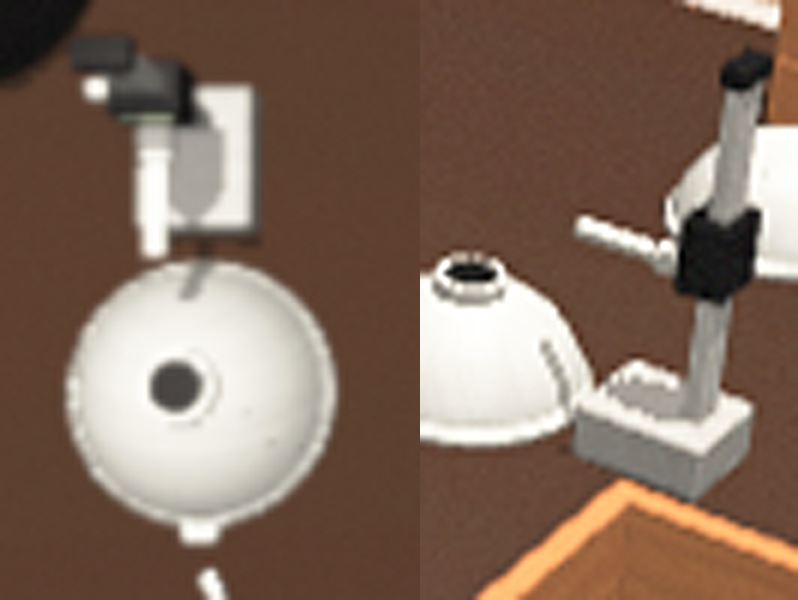

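A's rim is 25 px across (72 mm expected), against 20 px for B, so A is the larger one and is meant. The black tablet is in the dock. The collar is at top (209.5,244.3) and scene (366.3,205.5). The blade tip is at top (205.3,222.5) and scene (385,197.8).

Run:
```python
from h import *
T=dict(np.load('top0.npz'));S=dict(np.load('scene0.npz'))
def P(d): return np.diag([1,1,1])@np.array(d['mtx'])@np.diag([1,-1,-1])@d['extrinsics'][:3]
def tri(a,b):
    X=cv2.triangulatePoints(P(T),P(S),np.array(a,float).reshape(2,1),np.array(b,float).reshape(2,1)).ravel();X=X[:3]/X[3]
    return X.round(4), (proj(T,X)[0]-a).round(1),(proj(S,X)[0]-b).round(1)
c=lambda x,y:(x/4+260-.4,y/4+195-.4)
print('blade',tri((205.3,222.5),(385,197.8)))
print('collar',tri((209.3,244.1),(366.3,205.5)), unproj(T,(209.3,244.1),.062),unproj(S,(366.3,205.5),.062))
print('domebase',unproj(T,(213.3,245.1),.003))
print('lens',unproj(T,c(269,277),.014),'hend',unproj(T,c(72,317),.016),'hstart',unproj(T,c(198,292),.016),'rims',unproj(T,c(219,277),.01),unproj(T,c(319,277),.01))
print('tab L',unproj(T,c(435,256),.152),'R',unproj(T,c(770,231),.152))
print('tri L',tri(c(435,256),(169,290)),tri(c(770,231),(244,246)))
print('dock front',unproj(T,c(479,327),.0),unproj(T,c(676,312),.0), unproj(T,c(470,185),.072),unproj(T,c(670,170),.072))
# drawer: plain-side top edge corners, top pic
g=cv2.imread('pics/top0.png')
print('drawer',unproj(T,(259,189),.08),unproj(T,(350,187),.08),unproj(S,(332,291),.08),unproj(S,(412,334),.08))
cv2.imwrite('pics/c3.png',cv2.hconcat([cv2.resize(g[160:210,250:360],(440,200),interpolation=2),]) )
a=cv2.resize(g[145:200,250:360],None,fx=5,fy=5,interpolation=2)
b=cv2.resize(cv2.imread('pics/scene0.png')[230:340,160:270],None,fx=2.5,fy=2.5,interpolation=2)
c3=np.zeros((275+330,800,3),np.uint8)[:600]; c3[:275,:550]=a
b=cv2.resize(cv2.imread('pics/scene0.png')[240:348,160:256],None,fx=3,fy=3,interpolation=2); c3[276:600,:288]=b
e=cv2.resize(cv2.imread('pics/scene0.png')[250:358,325:425],None,fx=3,fy=3,interpolation=2); c3[276:600,300:600]=e
cv2.imwrite('pics/c3.png',c3)
```

```text
blade (array([0.5629, 0.2864, 0.107 ]), array([-0.2, -0.3]), array([-0.3,  0. ]))
collar (array([0.505 , 0.2825, 0.0627]), array([-0.1, -0.1]), array([-0.1,  0. ])) [0.50481452 0.28247655 0.062     ] [0.5044732  0.28388893 0.062     ]
domebase [0.50515906 0.28330576 0.003     ]
lens [ 0.45504682 -0.05705964  0.014     ] hend [0.42293319 0.08831739 0.016     ] hstart [ 0.4429953  -0.00447694  0.016     ] rims [ 0.45443851 -0.01997076  0.01      ] [ 0.45576011 -0.09458014  0.01      ]
tab L [ 0.46919082 -0.16094332  0.152     ] R [ 0.48997404 -0.3859661   0.152     ]
tri L (array([ 0.43  , -0.2581,  0.044 ]), array([27.9, 15. ]), array([38.4, -2.9])) (array([ 0.5372, -0.3116,  0.2466]), array([-17.3, -21.1]), array([-36.5,  -5.6]))
dock front [ 0.42053752 -0.21620877  0.        ] [ 0.43434744 -0.36504982  0.        ] [ 0.52248001 -0.19705528  0.072     ] [ 0.5359579  -0.34083872  0.072     ]
drawer [0.66382446 0.14308316 0.08      ] [ 0.6751189  -0.11688869  0.08      ] [ 0.68477744 -0.1153885   0.08      ] [ 0.88193692 -0.11624563  0.08      ]
```

View pics/c3.png

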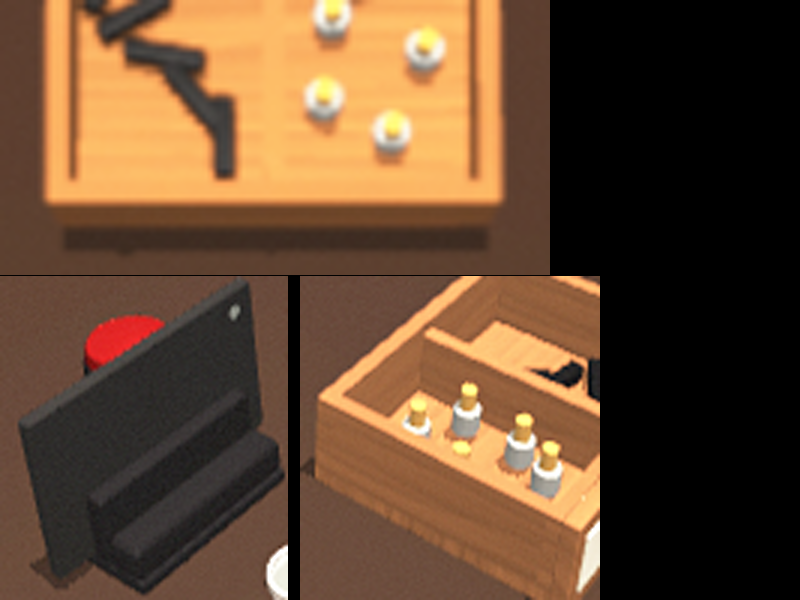

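Run:
```python
from h import *
T=dict(np.load('top0.npz'));S=dict(np.load('scene0.npz'))
for n,a in(('R',(167.3,290.0)),('L',(241.7,242.6))): print(n,unproj(S,a,.152))
for n,a in(('R',(176.5,337)),('L',(246.5,294))): print('bot',n,unproj(S,a,.012))
d=lambda x,y:(x/5+250-.4,y/5+145-.4)
print('drawer front top',unproj(T,d(45,203),.08),unproj(T,d(503,203),.08))
print('drawer scene',unproj(S,(331.3,290),.08))
# model tablet overlay
g=cv2.imread('pics/top0.png');s=cv2.imread('pics/scene0.png')
np.set_printoptions(suppress=True)
r=unproj(S,(167.3,290.0),.152);l=unproj(S,(241.7,242.6),.152)
print(np.linalg.norm(r-l),(proj(T,np.array([l,r]))-[259.6,194.6])*4)
big=cv2.resize(g[195:295,340:460],None,fx=6,fy=6,interpolation=2)
cv2.imwrite('pics/c4.png',big)
```

```text
R [ 0.49364331 -0.38802697  0.152     ]
L [ 0.47852285 -0.18393186  0.152     ]
bot R [ 0.47824635 -0.38310381  0.012     ]
bot L [ 0.48718909 -0.19170491  0.012     ]
drawer front top [0.67476646 0.14452017 0.08      ] [ 0.6803511  -0.11740492  0.08      ]
drawer scene [ 0.68152734 -0.11371732  0.08      ]
0.20465444031144947 [[469.44388305 242.62996385]
 [773.01592013 225.58503693]]
```

View pics/c4.png

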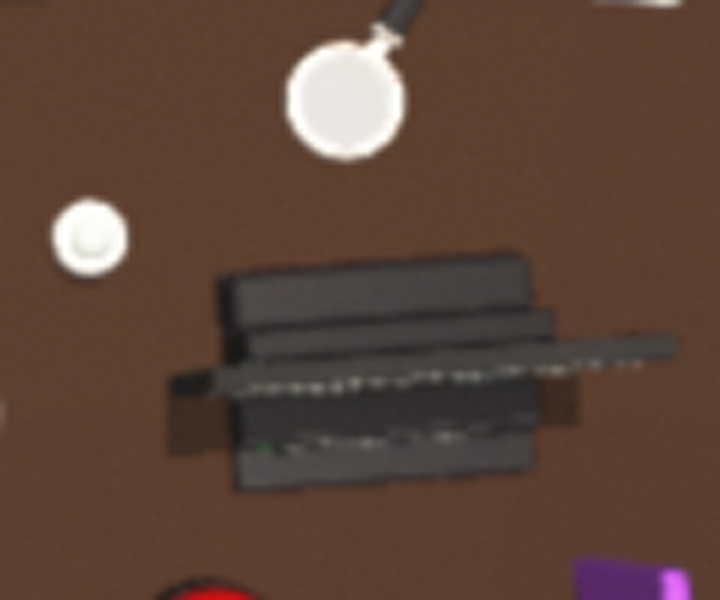

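```bash
cat >> h.py <<'E'
def M(yaw,tilt=0):
    "tool pointing down, tool y at heading yaw-pi/2 (yaw=pi/2 -> +x); tilt leans the gripper top towards tool +y"
    return R.from_euler('xyz',[np.pi,0,yaw])*R.from_euler('x',tilt)
def rel(pos,rot):
    s=env.state(); r=R.from_euler('xyz',s['orientation'])
    d=r.inv().apply(np.array(pos)-s['ee_pos'])*1000; t=np.degrees((r.inv()*rot).as_rotvec())/6
    print('shift',d.round(1),'turn',t.round(3),'t',round(s['time_s'],2),'ee',s['ee_pos'].round(4),'F',s['force'].round(1),'gap',round(s['finger_gap'],3))
E
python3 - <<'E'
from h import *
np.set_printoptions(suppress=True)
T=dict(np.load('top0.npz'));S=dict(np.load('scene0.npz'))
l=unproj(T,(375.1,258.3),.152);r=unproj(T,(452.6,252.3),.152);m=(l+r)/2;psi=np.arctan2(-(l-r)[0],(l-r)[1])
print(l,r,m,np.linalg.norm(l-r),psi)
e=lambda x,y:(x/6+340-.4,y/6+195-.4)
for a,b,z in(((218,275),(527,255),.034),((240,490),(533,468),.02)):print('dock',unproj(T,e(*a),z),unproj(T,e(*b),z))
p=M(np.pi/2,.3).as_matrix();print(p)
rel([.3,.1,.25],M(np.pi/2+psi)); rel([m[0],m[1],.25],M(np.pi/2+psi))
# drawer back edges check
x0=proj(T,[[.6776,.0136,.08]]);print(x0, proj(S,[[.6776,.0136,.08]]))
E
```

```text
[ 0.47031502 -0.17900116  0.152     ] [ 0.49013276 -0.38731644  0.152     ] [ 0.48022389 -0.2831588   0.152     ] 0.20925582465454015 0.09484797419634654
dock [ 0.52620486 -0.19977197  0.034     ] [ 0.53894379 -0.35235395  0.034     ]
dock [ 0.42105809 -0.21358861  0.02      ] [ 0.43439292 -0.35894863  0.02      ]
[[ 0.          0.95533649 -0.29552021]
 [ 1.         -0.          0.        ]
 [ 0.         -0.29552021 -0.95533649]]
shift [-242.4 -371.7  -18.8] turn [-0.009  0.004 10.506] t 0.1 ee [0.2109 0.5347 0.2308] F [-0.5 -0.   0.5] gap 1.005
shift [-550.6 -662.   -18.6] turn [-0.009  0.004 10.506] t 0.1 ee [0.2109 0.5347 0.2308] F [-0.5 -0.   0.5] gap 1.005
[[304.48183105 185.18545237]] [[363.02307788 263.09318979]]
```

Checks agree: tablet width 209 mm, middle at (0.480, −0.283), yaw ≈ 0.09. Collar at z 0.0627 (62 expected). Blade tip 58 mm from the collar at z ≈ 0.107.

move_arm --pt "-240 -372 -19 0 0 10.5" --pt "-240 -372 -19 0 0 10.5" --pt "-240 -372 -19 0 0 10.5" --pt "-240 -372 -19 0 0 10.5" --pt "-240 -372 -19 0 0 10.5" --pt "-240 -372 -19 0 0 10.5" --pt "-240 -372 -19 0 0 10.5" --pt "-240 -372 -19 0 0 10.5" --gripper 0.8 --force 40

```text
time_s: 1.1
ee_pos: [0.2978, 0.0986, 0.2504]
orientation: [3.141, 0.0, 1.663]
force: [0.5, 1.0, 0.6]
finger_gap: 0.803
finger_force: 0.0
```

```bash
python3 -c "
from h import *
rel([.4802,-.283,.25],M(np.pi/2+.091))"
```

```text
shift [-396.8  146.4    0.6] turn [0.004 0.004 0.013] t 1.1 ee [0.2978 0.0986 0.2504] F [0.5 1.  0.6] gap 0.803
```

move_arm --pt "-50 18 0 0 0 0" --pt "-110 40 0 0 0 0" --pt "-170 63 0 0 0 0" --pt "-230 85 0 0 0 0" --pt "-290 107 0 0 0 0" --pt "-350 129 0 0 0 0" --pt "-397 146 0 0 0 0" --pt "-397 146 0 0 0 0"

```text
time_s: 2.1
ee_pos: [0.4814, -0.2834, 0.2483]
orientation: [-3.139, -0.002, 1.664]
force: [-0.7, 1.2, 0.0]
finger_gap: 0.801
finger_force: 0.0
```

```bash
python3 -c "
from h import *
rel([.4802,-.283,.120],M(np.pi/2+.091)); d=grab('top','t1.png'); e=grab('scene','s1.png')
cv2.imwrite('pics/c5.png',cv2.hconcat([cv2.resize(d['color'][200:300,360:470],None,fx=3.5,fy=3.5),cv2.resize(e['color'][200:300,150:260],None,fx=3.5,fy=3.5)]))"
```

```text
shift [  0.3  -0.8 128.3] turn [-0.023 -0.016  0.017] t 2.1 ee [ 0.4814 -0.2834  0.2483] F [-0.7  1.2  0. ] gap 0.801
```

move_arm --pt "0 -1 20 0 0 0" --pt "0 -1 45 0 0 0" --pt "0 -1 70 0 0 0" --pt "0 -1 90 0 0 0" --pt "0 -1 108 0 0 0" --pt "0 -1 120 0 0 0" --pt "0 -1 128 0 0 0" --pt "0 -1 128 0 0 0"

```text
time_s: 3.2
ee_pos: [0.4798, -0.2806, 0.1221]
orientation: [-3.141, -0.0, 1.666]
force: [-0.2, 0.5, -0.1]
finger_gap: 0.798
finger_force: 0.0
```

move_arm --pt "0 0 0 0 0 0" --pt "0 0 0 0 0 0" --pt "0 0 0 0 0 0" --pt "0 0 0 0 0 0" --pt "0 0 0 0 0 0" --pt "0 0 0 0 0 0" --pt "0 0 0 0 0 0" --pt "0 0 0 0 0 0" --gripper 0 --force 45

```text
time_s: 4.2
ee_pos: [0.4798, -0.2808, 0.1227]
orientation: [-3.141, 0.0, 1.666]
force: [-3.6, 0.5, 5.6]
finger_gap: 0.128
finger_force: 44.6
```

move_arm --pt "0 0 -5 0 0 0" --pt "0 0 -13 0 0 0" --pt "0 0 -25 0 0 0" --pt "0 0 -40 0 0 0" --pt "0 0 -55 0 0 0" --pt "0 0 -70 0 0 0" --pt "0 0 -80 0 0 0" --pt "0 0 -80 0 0 0"

```text
time_s: 5.2
ee_pos: [0.4801, -0.2808, 0.2031]
orientation: [3.141, 0.001, 1.666]
force: [-0.1, -0.6, -5.3]
finger_gap: 0.133
finger_force: 44.1
```

Run:
```python
from h import *
s=env.state();print(s['force'],s['finger_force'],s['ft_torque'])
# drawer plain-side edge fit on the initial top/scene pictures: reproject candidates
T=dict(np.load('top0.npz'));S=dict(np.load('scene0.npz'))
g=cv2.cvtColor(T['color'],cv2.COLOR_BGR2HSV);
# sub-pixel row of brightness step along columns 265..345, rows 180..200
v=T['color'][:,:,2].astype(float)
rows=[]
for c in range(268,344,4):
    p=v[180:205,c];dd=np.diff(p);i=np.argsort(dd)[:2];rows.append((c,*(sorted(i+180.5))))
print(rows)
# scene
w=S['color'][:,:,2].astype(float)
for r_ in range(256,290,4):
    p=w[r_,325:400];dd=np.diff(p);i=np.argsort(-np.abs(dd))[:3];print(r_,sorted(i+325.5))
d=grab('scene','s2.png'); cv2.imwrite('pics/c6.png',cv2.resize(d['color'][150:380,130:480],None,fx=2.2,fy=2.2))
# route: hold tilt target
th=np.radians(18);dy=.0213
for x in(.56,): rel([x,.0136,.28],M(np.pi/2+dy))
```

```text
[-0.1498129  -0.64470386 -5.2540901 ] 44.13222312927246 [-0.03157945 -0.03216023  0.00477209]
[(268, np.float64(184.5), np.float64(185.5)), (272, np.float64(184.5), np.float64(185.5)), (276, np.float64(184.5), np.float64(185.5)), (280, np.float64(184.5), np.float64(185.5)), (284, np.float64(184.5), np.float64(185.5)), (288, np.float64(184.5), np.float64(185.5)), (292, np.float64(184.5), np.float64(185.5)), (296, np.float64(184.5), np.float64(185.5)), (300, np.float64(184.5), np.float64(185.5)), (304, np.float64(184.5), np.float64(185.5)), (308, np.float64(184.5), np.float64(185.5)), (312, np.float64(184.5), np.float64(185.5)), (316, np.float64(184.5), np.float64(185.5)), (320, np.float64(184.5), np.float64(185.5)), (324, np.float64(184.5), np.float64(185.5)), (328, np.float64(184.5), np.float64(185.5)), (332, np.float64(184.5), np.float64(185.5)), (336, np.float64(184.5), np.float64(185.5)), (340, np.float64(184.5), np.float64(185.5))]
256 [np.float64(370.5), np.float64(371.5), np.float64(377.5)]
260 [np.float64(365.5), np.float64(366.5), np.float64(373.5)]
264 [np.float64(360.5), np.float64(361.5), np.float64(368.5)]
268 [np.float64(355.5), np.float64(356.5), np.float64(385.5)]
272 [np.float64(350.5), np.float64(351.5), np.float64(370.5)]
276 [np.float64(346.5), np.float64(354.5), np.float64(379.5)]
280 [np.float64(341.5), np.float64(342.5), np.float64(388.5)]
284 [np.float64(336.5), np.float64(337.5), np.float64(397.5)]
288 [np.float64(332.5), np.float64(363.5), np.float64(378.5)]
shift [285.3 107.8 -77.7] turn [0.    0.002 0.708] t 5.25 ee [ 0.4799 -0.2807  0.2023] F [ 0.9  0.5 -5.3] gap 0.132
```

View pics/c6.png

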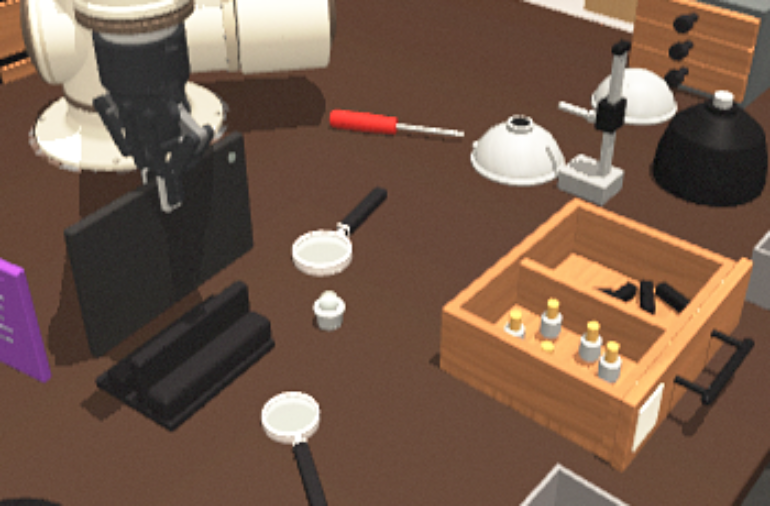

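move_arm --pt "0 0 -25 0 0 0" --pt "35 13 -60 0 0 0" --pt "85 32 -78 0 0 0.2" --pt "135 51 -78 0 0 0.4" --pt "185 70 -78 0 0 0.7" --pt "235 89 -78 0 0 0.7" --pt "275 104 -78 0 0 0.7" --pt "288 108 -78 0 0 0.7"

```text
time_s: 6.25
ee_pos: [0.5601, 0.0186, 0.2794]
orientation: [-3.14, -0.0, 1.595]
force: [-0.1, -0.9, -5.0]
finger_gap: 0.136
finger_force: 44.7
```

Run:
```python
from h import *
T=dict(np.load('top0.npz'));S=dict(np.load('scene0.npz'))
for uv in((371,256),(361,264),(342,280)): print('S',unproj(S,uv,.08).round(4))
for uv in((262,185),(304,185),(346,185)): print('T',unproj(T,uv,.08).round(4))
a=.0213;th=np.radians(18);h=np.array([np.cos(a),np.sin(a),0])
rim=np.array([.678,.014,0])
foot=rim-h*(.026+.0057)
tcp=foot+h*.1107*np.sin(th)+[0,.0024,0]; tcp[2]=.0019+.1107*np.cos(th)
print(tcp)
rel(tcp-h*.02+[0,0,.08],M(np.pi/2+a,th))
```

```text
S [0.6757 0.0504 0.08  ]
S [0.676  0.0075 0.08  ]
S [ 0.6783 -0.0705  0.08  ]
T [0.6756 0.1349 0.08  ]
T [0.6781 0.015  0.08  ]
T [ 0.6807 -0.1053  0.08  ]
[0.68050761 0.01645342 0.10718196]
shift [ -5.1 100.4  92.1] turn [2.987e+00 1.000e-03 3.100e-02] t 6.25 ee [0.5601 0.0186 0.2794] F [-0.1 -0.9 -5. ] gap 0.136
```

move_arm --pt "0 10 0 0.6 0 0" --pt "-1 30 0 1.3 0 0" --pt "-2 50 15 2 0 0" --pt "-3 70 35 2.6 0 0" --pt "-5 88 60 3 0 0" --pt "-5 97 80 3 0 0" --pt "-5 100 92 3 0 0" --pt "-5 100 92 3 0 0"

```text
time_s: 7.25
ee_pos: [0.6596, 0.0135, 0.1882]
orientation: [-2.827, 0.0, 1.593]
force: [-0.6, -0.2, -5.0]
finger_gap: 0.133
finger_force: 44.9
```

Run:
```python
from h import *
th=np.radians(18)
s=env.state();r=R.from_euler('xyz',s['orientation']);print('tool z',r.as_matrix()[:,2])
rel([.6745,.0164,.118],M(np.pi/2+.0213,th))
d=grab('scene','s3.png');e=grab('top','t3.png')
cv2.imwrite('pics/c7.png',cv2.hconcat([cv2.resize(d['color'][140:340,270:470],None,fx=2,fy=2),cv2.resize(e['color'][120:280,225:385],(400,400))]))
```

```text
tool z [-0.30901543 -0.00684156 -0.95103242]
shift [ 2.6 36.  62.2] turn [-0.001  0.002  0.007] t 7.25 ee [0.6596 0.0135 0.1882] F [-0.6 -0.2 -5. ] gap 0.133
```

View pics/c7.png

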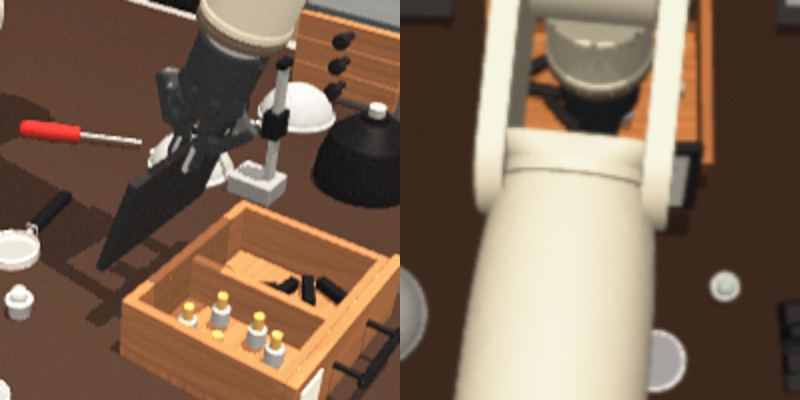

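The picture shows the tablet tilted back and centred in front of the drawer's plain side, clear of the reflector and gauge. Lowering.

move_arm --pt "0 4 8 0 0 0" --pt "1 10 18 0 0 0" --pt "1 16 28 0 0 0" --pt "2 22 38 0 0 0" --pt "2 28 48 0 0 0" --pt "3 33 57 0 0 0" --pt "3 36 62 0 0 0" --pt "3 36 62 0 0 0"

```text
time_s: 8.35
ee_pos: [0.675, 0.0169, 0.1178]
orientation: [-2.827, 0.0, 1.593]
force: [0.7, 0.3, -4.3]
finger_gap: 0.134
finger_force: 44.9
```

Run:
```python
from h import *
rel([.6765,.0164,.1075],M(np.pi/2+.0213,np.radians(18)))
```

```text
shift [-0.5  4.6  9.4] turn [-0.006  0.003  0.008] t 8.35 ee [0.675  0.0169 0.1178] F [ 0.7  0.3 -4.3] gap 0.134
```

move_arm --pt "0 1 2 0 0 0" --pt "0 2 4 0 0 0" --pt "0 3 6 0 0 0" --pt "0 3.5 7.5 0 0 0" --pt "0 4 8.5 0 0 0" --pt "0 4.5 9.5 0 0 0" --pt "0 4.5 9.5 0 0 0" --pt "0 4.5 9.5 0 0 0"

```text
time_s: 9.35
ee_pos: [0.6765, 0.0169, 0.1078]
orientation: [-2.827, 0.0, 1.593]
force: [0.6, 0.6, -5.5]
finger_gap: 0.135
finger_force: 45.0
```

move_arm --pt "0 0.3 0.5 0 0 0" --pt "0 0.4 1 0 0 0" --pt "0 0.5 1.5 0 0 0" --pt "0 0.6 2 0 0 0" --pt "0 0.6 2 0 0 0" --pt "0 0.6 2 0 0 0" --pt "0 0.6 2 0 0 0" --pt "0 0.6 2 0 0 0"

```text
time_s: 10.35
ee_pos: [0.6768, 0.0172, 0.107]
orientation: [-2.829, -0.0, 1.593]
force: [1.3, 3.8, 8.5]
finger_gap: 0.131
finger_force: 47.0
```

move_arm --pt "0 0.5 -0.3 0 0 0" --pt "0 1 -0.5 0 0 0" --pt "0 1.5 -0.7 0 0 0" --pt "0 2 -0.9 0 0 0" --pt "0 2.5 -1 0 0 0" --pt "0 3 -1.2 0 0 0" --pt "0 3 -1.2 0 0 0" --pt "0 3 -1.2 0 0 0"

```text
time_s: 11.35
ee_pos: [0.6789, 0.0171, 0.1065]
orientation: [-2.826, 0.0, 1.593]
force: [-6.0, 2.5, 5.6]
finger_gap: 0.132
finger_force: 46.8
```

move_arm --pt "0 0.5 -0.3 0 0 0" --pt "0 1 -0.5 0 0 0" --pt "0 1.5 -0.7 0 0 0" --pt "0 2 -0.9 0 0 0" --pt "0 2 -0.9 0 0 0" --pt "0 2 -0.9 0 0 0" --pt "0 2 -0.9 0 0 0" --pt "0 2 -0.9 0 0 0"

```text
time_s: 12.35
ee_pos: [0.6796, 0.0171, 0.1064]
orientation: [-2.821, -0.0, 1.593]
force: [-19.6, 1.9, 5.4]
finger_gap: 0.132
finger_force: 46.7
```

move_arm --pt "0 -0.5 0.2 0 0 0" --pt "0 -1 0.3 0 0 0" --pt "0 -1.3 0.4 0 0 0" --pt "0 -1.3 0.4 0 0 0" --pt "0 -1.3 0.4 0 0 0" --pt "0 -1.3 0.4 0 0 0" --pt "0 -1.3 0.4 0 0 0" --pt "0 -1.3 0.4 0 0 0"

```text
time_s: 13.35
ee_pos: [0.6792, 0.0171, 0.1064]
orientation: [-2.824, -0.0, 1.593]
force: [-10.2, 1.3, 2.7]
finger_gap: 0.135
finger_force: 46.6
```

move_arm --pt "0 0 0 0 0 0" --pt "0 0 0 0 0 0" --pt "0 0 0 0 0 0" --pt "0 0 0 0 0 0" --pt "0 0 0 0 0 0" --pt "0 0 0 0 0 0" --pt "0 0 0 0 0 0" --pt "0 0 0 0 0 0" --gripper 0.36

```text
time_s: 14.35
ee_pos: [0.6804, 0.017, 0.1062]
orientation: [-2.827, 0.0, 1.593]
force: [0.5, 0.8, 0.5]
finger_gap: 0.357
finger_force: 0.0
```

move_arm --pt "0 0 -8 0 0 0" --pt "0 0 -20 0 0 0" --pt "0 0 -35 0 0 0" --pt "0 0 -55 0 0 0" --pt "0 0 -80 0 0 0" --pt "0 0 -105 0 0 0" --pt "0 0 -125 0 0 0" --pt "0 0 -130 0 0 0"

```text
time_s: 15.35
ee_pos: [0.7212, 0.0179, 0.2316]
orientation: [-2.83, 0.0, 1.593]
force: [0.2, -0.1, 0.9]
finger_gap: 0.362
finger_force: 0.0
```

Run:
```python
from h import *
d=grab('scene','s4.png');print(env.state()['force'],env.state()['time_s'])
np.savez('scene4.npz',**d)
# candidate model points: tablet leaning
th=np.radians(18)
cv2.imwrite('pics/c8.png',cv2.resize(d['color'][190:330,280:470],None,fx=4,fy=4,interpolation=2))
# loupe
l=np.array([.455,-.057]);e=np.array([.4229,.0883]);u=(e-l)/np.linalg.norm(e-l);print(u,np.linalg.norm(e-l),np.arctan2(*(-u[::-1])))
g=l+.08*u;print('grip',g)
# handle direction -x_loupe = u ; tool y perpendicular to u
for yaw in (np.arctan2(u[1],u[0]),np.arctan2(-u[1],-u[0])):
    print('yaw',yaw); rel([*g,.20],M(yaw));
```

```text
[-0.67363895  0.0410129  -0.78520644] 15.4
[-0.21572064  0.97645512] 0.14880356178532828 -1.3533665376596948
grip [0.43774235 0.02111641]
yaw 1.7882261159300983
shift [   9.5 -259.9  116.6] turn [-2.975 -0.289 -1.85 ] t 15.4 ee [0.7211 0.0179 0.2311] F [-0.7  0.  -0.8] gap 0.361
yaw -1.3533665376596948
shift [   9.5 -259.9  116.6] turn [-0.426  4.382 27.811] t 15.4 ee [0.7211 0.0179 0.2311] F [-0.7  0.  -0.8] gap 0.361
```

View pics/c8.png

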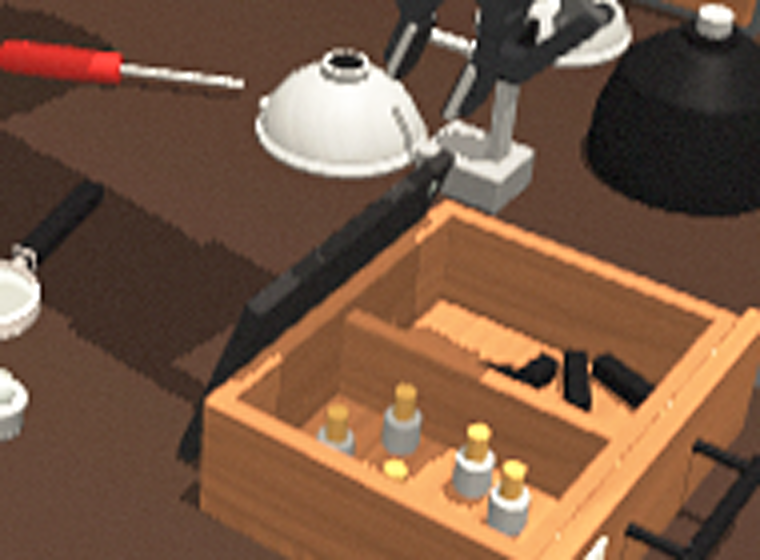

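The picture shows the tablet standing on its own, leaning against the middle of the drawer's plain side (top edge from (250,305) to (445,160) in the crop). Next, the hand lens.

move_arm --pt "1 -40 10 -0.5 0 -0.2" --pt "3 -80 30 -1.1 -0.1 -0.6" --pt "4 -125 50 -1.7 -0.2 -1" --pt "6 -170 72 -2.3 -0.2 -1.4" --pt "8 -215 95 -2.8 -0.3 -1.85" --pt "9.5 -245 110 -2.98 -0.29 -1.85" --pt "9.5 -260 117 -2.98 -0.29 -1.85" --pt "9.5 -260 117 -2.98 -0.29 -1.85" --gripper 0.6

```text
time_s: 16.4
ee_pos: [0.437, 0.021, 0.1991]
orientation: [-3.141, -0.0, 1.788]
force: [0.1, 0.6, -0.5]
finger_gap: 0.603
finger_force: 0.0
```

Run:
```python
from h import *
T=dict(np.load('top0.npz'))
# segment loupe handle sub-pixel: rim+glass bright centroid, handle dark
c=T['color'].astype(float).mean(2)
sub=c[245:285,270:345]; br=sub>140; m=cv2.moments(br.astype(np.uint8),True)
n,lab,st,cen=cv2.connectedComponentsWithStats(br.astype(np.uint8)); print(st,cen+[270,245])
sat=cv2.cvtColor(T['color'],cv2.COLOR_BGR2HSV)[245:285,270:345,1]
dk=((sat<90)&~br).astype(np.uint8); n,lab,st,cen=cv2.connectedComponentsWithStats(dk); print(st,cen+[270,245])
g=np.array([.43774,.02112])
rel([*g,.10],M(1.788)); rel([*g,.006],M(1.788))
```

```text
[[   0    0   75   40 2467]
 [  39    7   31   25  533]] [[302.88974463 264.59870288]
 [326.02439024 264.04315197]]
[[   0    0   75   40 2740]
 [  52    7    1    1    1]
 [  54    6    7    1    7]
 [  62    7    1    1    1]
 [  46    9    3    3    3]
 [  50    8    1    1    1]
 [  64    8    5    5    5]
 [  45   13    1    1    1]
 [  43   15    2    5    5]
 [  69   15    1    1    1]
 [   7   19   46   13  220]
 [  69   22    1    2    2]
 [  68   25    1    1    1]
 [  64   27    4    4    4]
 [  61   31    2    1    2]
 [  54   32    6    1    6]] [[307.66532847 264.02226277]
 [322.         252.        ]
 [327.         251.        ]
 [332.         252.        ]
 [317.         255.        ]
 [320.         253.        ]
 [336.         255.        ]
 [315.         258.        ]
 [313.8        262.        ]
 [339.         260.        ]
 [295.         270.83636364]
 [339.         267.5       ]
 [338.         270.        ]
 [335.5        273.5       ]
 [331.5        276.        ]
 [326.5        277.        ]]
shift [-0.1  0.9 99.1] turn [-0.008 -0.001 -0.001] t 16.4 ee [0.437  0.021  0.1991] F [ 0.1  0.6 -0.5] gap 0.603
shift [-1.000e-01  9.000e-01  1.931e+02] turn [-0.008 -0.001 -0.001] t 16.4 ee [0.437  0.021  0.1991] F [ 0.1  0.6 -0.5] gap 0.603
```

move_arm --pt "0 1 40 0 0 0" --pt "0 1 85 0 0 0" --pt "0 1 125 0 0 0" --pt "0 1 155 0 0 0" --pt "0 1 175 0 0 0" --pt "0 1 187 0 0 0" --pt "0 1 194 0 0 0" --pt "0 1 194 0 0 0"

```text
time_s: 17.4
ee_pos: [0.438, 0.0213, 0.0048]
orientation: [-3.14, -0.0, 1.788]
force: [0.7, 0.3, -0.0]
finger_gap: 0.603
finger_force: 0.0
```

move_arm --pt "0 0 0 0 0 0" --pt "0 0 0 0 0 0" --pt "0 0 0 0 0 0" --pt "0 0 0 0 0 0" --pt "0 0 0 0 0 0" --pt "0 0 0 0 0 0" --pt "0 0 0 0 0 0" --pt "0 0 0 0 0 0" --gripper 0 --force 60

```text
time_s: 18.4
ee_pos: [0.4382, 0.0213, 0.0057]
orientation: [3.142, 0.0, 1.788]
force: [-2.3, -0.4, 8.5]
finger_gap: 0.186
finger_force: 59.4
```

move_arm --pt "0 0 -5 0 0 0" --pt "0 0 -15 0 0 0" --pt "0 0 -35 0 0 0" --pt "0 0 -60 0 0 0" --pt "0 0 -90 0 0 0" --pt "0 0 -120 0 0 0" --pt "0 0 -145 0 0 0" --pt "0 0 -150 0 0 0"

```text
time_s: 19.4
ee_pos: [0.4385, 0.0213, 0.1567]
orientation: [3.14, 0.001, 1.788]
force: [-0.7, 0.5, -1.2]
finger_gap: 0.194
finger_force: 58.8
```

Run:
```python
from h import *
s=env.state();print(s['finger_force'],s['ft_torque'])
a=np.arctan2(.2864-.2828,.5629-.505);print('gauge yaw',a)
c=np.array([.505,.2828]); 
for k in(0,):
    rel([c[0]-.08-.02,c[1],.20],M(np.pi)); rel([c[0]-.08,c[1],.15],M(np.pi))
```

```text
58.77799987792969 [0.05517598 0.03766257 0.02993683]
gauge yaw 0.062096229361985035
shift [262.6  23.8 -43.5] turn [ 9.0000e-03  1.5000e-02 -1.2924e+01] t 19.4 ee [0.4385 0.0213 0.1567] F [-0.7  0.5 -1.2] gap 0.194
shift [258.3  43.2   6.6] turn [ 9.0000e-03  1.5000e-02 -1.2924e+01] t 19.4 ee [0.4385 0.0213 0.1567] F [-0.7  0.5 -1.2] gap 0.194
```

move_arm --pt "10 0 -10 0 0 -0.8" --pt "35 2 -20 0 0 -2" --pt "65 5 -30 0 0 -3.4" --pt "100 8 -40 0 0 -4.8" --pt "135 11 -43 0 0 -6.2" --pt "165 14 -43 0 0 -7.5" --pt "185 16 -43 0 0 -8.5" --pt "190 17 -43 0 0 -8.9"

```text
time_s: 20.4
ee_pos: [0.4131, 0.2113, 0.1972]
orientation: [-3.14, -0.002, 2.723]
force: [0.4, -0.1, -1.7]
finger_gap: 0.188
finger_force: 58.8
```

Run:
```python
from h import *
rel([.405,.2828,.20],M(np.pi)); rel([.425,.2828,.15],M(np.pi))
```

```text
shift [36.5 62.1 -2.8] turn [-0.007 -0.021 -3.994] t 20.4 ee [0.4131 0.2113 0.1972] F [ 0.4 -0.1 -1.7] gap 0.188
shift [18.1 70.3 47.1] turn [-0.007 -0.021 -3.994] t 20.4 ee [0.4131 0.2113 0.1972] F [ 0.4 -0.1 -1.7] gap 0.188
```

move_arm --pt "5 10 0 0 0 -0.7" --pt "10 22 0 0 0 -1.4" --pt "15 34 0 0 0 -2.2" --pt "20 46 5 0 0 -3" --pt "20 58 12 0 0 -3.6" --pt "19 66 22 0 0 -4" --pt "18 70 27 0 0 -4" --pt "18 70 27 0 0 -4"

```text
time_s: 21.4
ee_pos: [0.4258, 0.2814, 0.1704]
orientation: [-3.141, -0.002, 3.138]
force: [0.0, -0.1, -0.7]
finger_gap: 0.185
finger_force: 58.8
```

Run:
```python
from h import *
np.set_printoptions(suppress=True)
d=grab('scene','s5.png');t=grab('top','t5.png')
np.savez('scene5.npz',**d);np.savez('top5.npz',**t)
rel([.425,.2828,.1057],M(np.pi))
s=env.state();r=R.from_euler('xyz',s['orientation']);print(s['joint_pos'])
L=s['ee_pos']+r.apply([-.08,0,0])+[0,0,.0013];print('lens pred',L,proj(d,L),proj(t,L))
u,v=proj(d,L)[0].astype(int);a,b=proj(t,L)[0].astype(int)
f=lambda im,u,v:cv2.resize(im[max(v-45,0):max(v-45,0)+90,max(u-33,0):max(u-33,0)+66],(396,540),interpolation=2)
print((u,v),(a,b))
cv2.imwrite('pics/c9.png',cv2.hconcat([f(d['color'],u,v),f(t['color'],a,b)]))
```

```text
shift [ 0.7  1.3 65.4] turn [ 0.    -0.011 -0.033] t 21.5 ee [0.4258 0.2815 0.1711] F [-0.  -0.3 -1.4] gap 0.189
[ 0.43276674  0.04519386  1.67521785  0.00048713  1.42220391 -1.13466143]
lens pred [0.50581325 0.28121009 0.17225956] [[368.88842253 172.30766861]] [[200.64393482 241.32730132]]
(np.int64(368), np.int64(172)) (np.int64(200), np.int64(241))
```

View pics/c9.png

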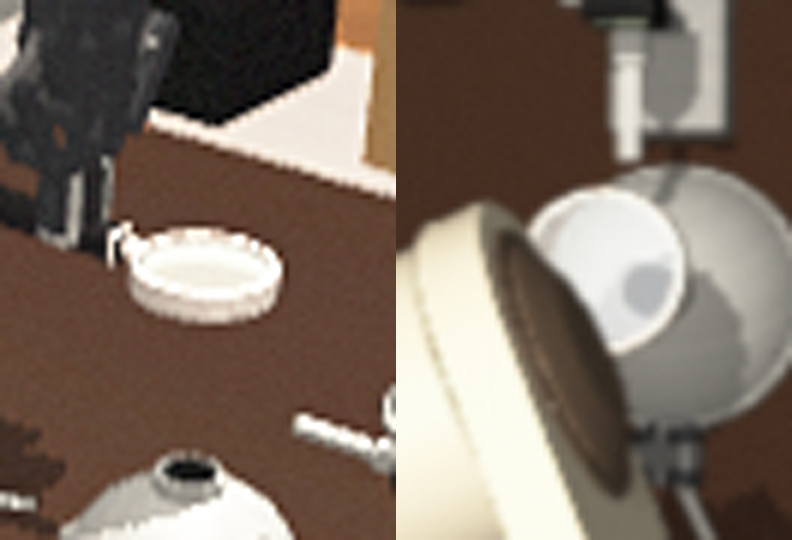

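The picture shows the lens level: scene about (368.8,172.8), top about (201.6,240.4). It sits some 3 mm off the prediction. The blade tip is at scene (384.3,197.7) and top (205.3,222.3). Refining by code.

Run:
```python
from h import *
from scipy.optimize import least_squares
np.set_printoptions(suppress=True,precision=4)
T=dict(np.load('top5.npz'));S=dict(np.load('scene5.npz'))
def fit(a,b,p0=(.56,.28,.11)): 
    q=least_squares(lambda X:np.r_[proj(T,X)[0]-a,proj(S,X)[0]-b],p0); return q.x,q.fun
for a,b in(((205.3,222.3),(384.3,197.7)),((205.3,222.6),(384.6,197.4)),((205.3,222.3),(384.0,198.2))): print('blade',*fit(a,b))
print('lens',*fit((201.6,240.4),(368.8,172.8)))
print('collar',*fit((209.3,244.1),(366.2,205.3)))
# rim ellipse in scene, bright blob
g=S['color'][150:195,340:400].min(2);n,l,st,c=cv2.connectedComponentsWithStats((g>150).astype(np.uint8));i=[k for k in range(1,n) if st[k,4]>100];print(st[i],c[i]+[340,150])
# model rim silhouette for lens centre X
def box(X):
    t=np.linspace(0,2*np.pi,60);P=np.array([[X[0]+.036*np.cos(k),X[1]+.036*np.sin(k),X[2]+z] for k in t for z in(-.007,.007)]);q=proj(S,P);return q.min(0),q.max(0)
print(box((.508,.2787,.1722)))
# blade model projection for z=.107,.110
for z in(.104,.107,.110,.113):
  print(z,proj(S,[[.563,.286+s,z+h] for s in(-.0045,.0045) for h in(-.0025,.0025)]).round(1).tolist())
g=S['color'][190:206,378:402].max(2);print(g)
```

```text
blade [0.5624 0.2856 0.1077] [ 0.0401  0.0589  0.0738 -0.0103]
blade [0.5621 0.2859 0.1084] [-0.1217 -0.1788 -0.2239  0.0311]
blade [0.5621 0.2857 0.1061] [ 0.1431  0.21    0.2628 -0.0365]
lens [0.5079 0.2785 0.1723] [ 0.0962  0.1358  0.1815 -0.0228]
collar [0.5049 0.2823 0.0635] [-0.0345 -0.0476 -0.0616  0.0073]
[[ 29   0  31   9 135]
 [ 13  14  29  17 334]] [[387.1185 152.7852]
 [368.0868 171.9341]]
(array([356.3198, 165.4893]), array([381.8785, 180.4554]))
0.104 [[383.6, 200.2], [383.8, 198.6], [385.3, 199.1], [385.4, 197.5]]
0.107 [[383.7, 199.2], [383.8, 197.7], [385.4, 198.1], [385.5, 196.6]]
0.11 [[383.8, 198.3], [383.9, 196.8], [385.5, 197.2], [385.6, 195.7]]
0.113 [[383.9, 197.4], [384.0, 195.9], [385.6, 196.3], [385.7, 194.8]]
[[ 98  98 100  97 102  97  99  98 100  99  95  99  99  98  99 100 100  99
  101  98  96  97  96 140]
 [ 98  98 100  96 100  99  99  98 100  97  99  99  97  96 100  99  98  99
   95 101  95  94 154 177]
 [ 98  98  99 100  96  98 100  96 103 101  97  96  98  98  99 101  99  99
   98  97  96 137 179 187]
 [ 99  97  97  99  99  97 100  99  99  98 100  97 
[... 563 characters left out ...]
00  99  95  98 104 124 124 132 163 223 249 248 252 255 247 207 208
  119  87  86 118 117  62]
 [102 100  98  99 100  97  94 100 113 123 125 161 166 224 249 249 252 255
  249 124 255 250 158  56]
 [103 100  99  99  99 102  98 101  93  96 101 114 119 124 157 169 226 250
  248 215 255 252 203  42]
 [103 102  98  98  99 102  98 100 100  98  98  98  93 102 113 121 124 160
  158 208 170 173 197  11]
 [ 97 100 101  98 103 101 101 101 101  99  99 102 100  99  95  93 102 115
  128 148 136 149 159  11]
 [102 101 101 100 102 101  97 100  99  98 100  99 102  98 101 100  98  96
  103 136 153 149 118  16]
 [ 98  96  99  99 100  98 103 101 103 101 102 100 103  99 100 101  98  98
   95 112 130 132  95  18]]
```

move_arm --pt "1 1 6 0 0 0" --pt "2 2 18 0 0 0" --pt "3 3 31 0 0 0" --pt "3 4 44 0 0 0" --pt "3 4 54 0 0 0" --pt "3 4 61 0 0 0" --pt "3 4 64 0 0 0" --pt "3 4 64 0 0 0"

```text
time_s: 22.5
ee_pos: [0.4228, 0.2858, 0.107]
orientation: [3.141, -0.001, 3.139]
force: [-0.2, 0.6, -0.4]
finger_gap: 0.192
finger_force: 58.8
```

Run:
```python
from h import *
s=env.state();print(s['ee_pos'],s['orientation'],s['force'])
d=grab('scene','s6.png');t=grab('top','t6.png')
np.savez('scene6.npz',**d);np.savez('top6.npz',**t)
L=[.505,.2824,.108];print(proj(d,L),proj(t,L),proj(d,[.505,.2824,.062]))
f=lambda im,x,y,w,h,k:cv2.resize(im[y:y+h,x:x+w],None,fx=k,fy=k,interpolation=2)
a=f(d['color'],335,165,66,75,6);b=f(t['color'],180,200,60,75,6)   # origins
cv2.imwrite('pics/c10.png',cv2.hconcat([a,b]))
```

```text
[0.42279867 0.28576175 0.10696679] [ 3.14147234e+00 -1.10642349e-03  3.13904636e+00] [-0.21883758  0.57061443 -0.39128728]
[[367.27006358 192.07700829]] [[205.71110123 243.08483246]] [[366.16588892 205.73485233]]
```

View pics/c10.png

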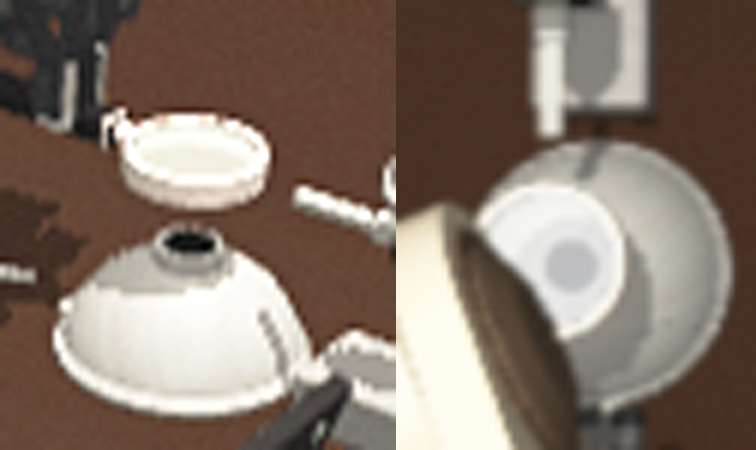

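Run:
```python
from h import *
from scipy.optimize import least_squares
np.set_printoptions(suppress=True,precision=4)
for k,(y0,y1) in((5,(150,195)),(6,(178,202))):
    S=dict(np.load(f'scene{k}.npz'));T=dict(np.load(f'top{k}.npz'))
    # red channel vs brown (~98): rim, both bright top and shaded side; use columns right of the handle neck
    g=S['color'][y0:y1,358:384].max(2).astype(float)
    m=(g>125).astype(np.uint8); n,l,st,c=cv2.connectedComponentsWithStats(m);i=1+np.argmax(st[1:,4]);b=(l==i)
    ext=[(358+x,y0+np.where(b[:,x])[0].min(),y0+np.where(b[:,x])[0].max()) for x in range(4,22) if b[:,x].any()]
    top=min(e[1] for e in ext);bot=max(e[2] for e in ext);xs=np.where(b.any(0))[0]+358
    print(k,'rows',top,bot,'cols',xs.min(),xs.max())
    def box(X):
        t=np.linspace(0,2*np.pi,120);q=proj(S,np.array([[X[0]+.036*np.cos(a),X[1]+.036*np.sin(a),X[2]+z] for a in t for z in(-.007,.007)]));return q.min(0),q.max(0)
    for X in([(.508,.2787,.1722)] if k==5 else [(.505,.2824,.106),(.505,.2824,.108),(.505,.2824,.110)]): print(X,*box(X))
```

```text
5 rows 165 180 cols 358 381
(0.508, 0.2787, 0.1722) [356.3143 165.4839] [381.8856 180.4551]
6 rows 184 199 cols 358 379
(0.505, 0.2824, 0.106) [354.9005 185.1736] [379.6708 200.5054]
(0.505, 0.2824, 0.108) [354.9389 184.575 ] [379.7303 199.8947]
(0.505, 0.2824, 0.11) [354.9774 183.9755] [379.79   199.2829]
```

move_arm --pt "0 0 0.5 0 0 0" --pt "0 0 1 0 0 0" --pt "0 0 1 0 0 0" --pt "0 0 1 0 0 0" --pt "0 0 1 0 0 0" --pt "0 0 1 0 0 0" --pt "0 0 1 0 0 0" --pt "0 0 1 0 0 0"

```text
time_s: 23.6
ee_pos: [0.4227, 0.2858, 0.1059]
orientation: [3.142, -0.001, 3.139]
force: [0.5, -0.5, -1.2]
finger_gap: 0.188
finger_force: 58.8
```

```bash
python3 -c "
from h import *
s=env.state();print(s['ee_pos'],s['orientation'],s['finger_force'],abs(s['joint_vel']).max())
a=cv2.imread('pics/s4.png')[200:330,300:345].astype(int);b=cv2.imread('pics/s6.png')[200:330,300:345].astype(int);print('tablet moved?',(abs(a-b).max(2)>40).sum())
print(env.job_done())"
```

```text
[0.42270211 0.28575842 0.10590751] [ 3.14153471e+00 -1.19083606e-03  3.13913049e+00] 58.790876269340515 0.0016590788465933944
tablet moved? 468
the job is handed in; nothing more can be done
None
```

The job is handed in: the tablet stood by itself against the drawer's plain side when I last viewed it, and the lens is held level over the collar at about 0.107 m, the blade height I measured (good to 2–3 mm). A last automatic picture comparison around the tablet showed changed pixels, which I did not look into before handing in; the arm's moving shadow may explain them.

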